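# Hang the sampling can and set the sample valve two turns open

## Robot

A 7-joint arm with a two-finger parallel gripper is mounted at the origin on the work surface. World frame = base frame: x ahead of the robot, y to its left, z up, the work surface at z = 0. Lengths are in m, angles in rad, forces in N, time in s.
With the tool pointing down it reaches from about 0.35 to 0.9 m from the base axis. Payload 8.1 kg.
Tool frame: the origin (TCP) lies between the finger pads, 19 mm behind the fingertips; this is the grasp point; z points along the fingers, y is the line along which they close (so a half turn about z gives the same grasp; the last joint's range is limited). The gripper opens to 92 mm and grips with 3 to 60 N. Pads are 19 mm wide; open, the fingers measure 130 mm over their backs; the gripper's body (75 mm by 190 mm) begins 47 mm behind the grasp point.
Start: joints at [1.148, 0.434, 0.025, 1.573, -0.012, 1.134, -0.075], TCP at [0.196, -0.593, 0.246] pointing down, gripper open.
Joint ranges: [-2.62, 2.62], [-0.44, 2.09], [-1.27, 1.32], [0.08, 2.57], [-1.32, 4.46], [0.12, 2], [-2.74, 2.74]. Speed limits (rad/s): [2.22, 2.22, 3.01, 3.01, 3.14, 3.14, 3.14].

## Interface

Orientations are given as a rotation vector (axis times angle).
In Python, from station import env gives the robot as it stands.
- The arm moves only by the tool play_rows, never from a script. Its argument "series" is a list of rows, each an object of numbers: "rx", "ry", "rz": the turn, a rotation vector about the tool's x, y, z in units of 6 degrees (1.0 is 6 degrees); "x", "y", "z": the shift along the tool's x, y, z in units of 50 mm (1.0 is 50 mm); "claw": the closure, from 0 (fully open) to 1 (shut). A call has 1 to 8 rows; each row shifts and turns the commanded pose from where the row before left it, along the tool's axes as they then stand; what a row does not reach is not made up. A row lasts 1/10 s, in which the tool goes at most 50 mm and 8.59 degrees, less where a joint would pass 70% of its speed; a pose out of reach is approached as far as the arm can. A call is refused whole if a number of a shift passes 1 or a number of a turn 1, either way. A call with a gripper value outside its range is refused whole. The fingers move at their own pace and stop on an object; the grip force is fixed at half the most. Time passes only in rows, so rows that do not move let the fingers close. It gives the time, the measured TCP pose, the force, the opening and the grip force at its end, in the units of the state.
- env.state(): the state, without advancing time (a new reading comes with each control period).
- env.capture(name): name is "scene" or "top" or "wrist"; returns a dict with "color" (384x512x3 uint8, red, green, blue), "fovy" (degrees; the focal length in pixels is half the picture's height over the tangent of half this angle, whatever the lens; pixels are square), "cx", "cy" (the principal point, pixels), "R" (3x3) and "t" (3): a world point X has camera coordinates R X + t; the wrist camera has in their place "tool_from_camera" (4x4, takes a point from camera to tool coordinates, whose origin is the TCP and whose axes are the flange's). Camera axes: x right, y down, z forward; pixel columns grow to the right and rows downward; lengths in m; the calibration is good to about 2 mm. A picture is of the moment at which its call begins: read the wrist's pose just before it. There is no depth.
- env.close_job(): hands the job in; it is judged then, once.
The state is a dict: "time_s": time; "joints": joint angles; "joint_velocities": joint speeds; "joint_efforts": joint torques, N m; "ee_pos": TCP position; "ee_rot": TCP orientation; "ft_force": force on the tool from outside, world axes, zero at the start; "ft_torque": the same for the moment, N m; "width": finger opening in m; "grasp_force": force on a finger pad.
Only numpy, scipy, OpenCV 4.12 (cv2) and the standard library are available. Lean on these libraries where they do the work, as an engineer would, in place of code of your own. Each camera call takes 0.05 s, during which the arm holds its last target. There are 200 camera calls.

## Task

Hang the steel sampling can by its bow handle over the spout of the sampling station, between the upturned bucket hook and the collar, and let go of it so that it hangs free below the nozzle. Then take the revolving handle of the valve's handwheel, close the valve (clockwise from above) fully to its stop, and back it off exactly two turns without running past. Finish still gripping that handle, holding the valve still at two turns, with the can left hanging and the other things on the bench undisturbed.

Things in the scene. Friction and masses are not known exactly. Their poses are not given: they have to be found in the camera images.
- can: open steel can, about 0.3 kg, 88 mm wide at foot, 100 mm at rim, 80 mm tall, with a rigid upright bow handle (bail) of 9 mm rod: uprights at y = +/-52.5 mm, straight level top bar along y from -46 to +46 mm, its centre line 158 mm above the foot. Origin: centre of underside. Grip the bar 30 mm off its middle: the middle must sit on the spout. Starts standing on the bench, left of the station.
- bail_mid (a point): middle of the top bar of the can's bail, on the rod's centre line, 78 mm above the can's rim; axes as the can's
- station: fixed: steel plate 105 x 360 mm with pipework. Origin on the bench, z up; the level spout points along -x (roughly to the robot, yaw varies). In its frame: brass globe valve with handwheel at x = 25, y = -100 mm; riser at x = 25, y = 100 mm, up to the spout, a 16 mm pipe, axis 190 mm high, over a drip tray 20 mm high. The small lever valve at the -y end is fixed, not used.
- seat (a point): top of the spout pipe midway between bucket hook and collar (26 mm disc), 198 mm above the bench: the bail's bar lies across it, about along y, its centre line 4.5 mm higher. Axes as the station's; the bar has about 15 mm play either way along x. The bail goes on from the spout's open end (-x side), bar above the hook, can's rim below the nozzle.
- nozzle (a point): lower end of the spout's downturned nozzle, 163 mm above the bench, 19 mm thick, 32 mm to -x of the seat; the spout's outermost part ends 42 mm to -x of the seat
- hook_tip (a point): top of the bucket hook, an upturned 8 mm rod at the spout's end, 212 mm above the bench (14 mm above the seat), 31 mm to -x of the seat
- wheel_axis (a point): centre of the handwheel, on its upright axis at mid rim, 142 mm above the bench; axes as the station's. Black plastic wheel, 104 mm over the rim, three spokes, rim 12 mm thick; it does not rise as it turns
- handwheel (a joint): turn of the handwheel in rad: 0 = closed against the hard stop, grows counterclockwise seen from above (opening); two turns open = 12.566; travel ends at 25.1. Starts about 0.4 to 1.15 turns open. Stays where it is left; friction about 0.1 N m, 2 to 3 N at the handle
- spinner: revolving handle: upright black grip, 21 mm thick, 55 mm tall, on the handwheel 44 mm from its axis, from 151 to 206 mm above the bench. Origin: centre of its foot. It goes round with the wheel and spins freely on its own pin, so the gripper need not turn. At joint 0 it lies to the station's +x of the axis; at joint angle a, turned a counterclockwise from there
- bottle_a: open-necked grey plastic sample bottle, 68 mm diameter, 145 mm tall, one of three; bystander, origin at the centre of its underside
- bottle_b: open-necked grey plastic sample bottle, 68 mm diameter, 145 mm tall, one of three; bystander, origin at the centre of its underside
- bottle_c: open-necked grey plastic sample bottle, 68 mm diameter, 145 mm tall, one of three; bystander, origin at the centre of its underside
- cap: black screw cap lying on the bench, 44 mm diameter, 18 mm high; bystander, origin under its centre
- beaker: empty glass beaker, 68 mm diameter, 85 mm tall; bystander, origin under its centre
- cuvette_box: small closed cardboard box, 95 x 65 x 45 mm; bystander, origin under its centre
- rack: white plastic vial rack with some capped vials, 104 x 224 mm, 72 mm tall, 102 mm over the caps; bystander, origin under its centre

How it is judged:
By the outcome, as a careful person would: the job done as asked, in the order asked, and still so for the second after the job is handed in, while the arm keeps its last pose, push and grip.
It also fails if it takes over 69 s, if anything falls off the work surface, if the arm or the gripper's body presses on something with over 40 N, if the wrist force passes 120 N, or if a joint passes its speed limit or range.

## Working session

There is one attempt and no reset: what is moved stays moved. The work goes in short steps, Python scripts to look and compute and a tool call to move; the robot and the scene stay as the last step left them, time stands still between calls to the robot, and variables do not carry over. Pictures are saved under pics/ and viewed, at most 10 in all, crops included, and the job is handed in when it is done.

Besides the shell and the picture viewer there is one more tool, called after "Request:" as name(argument=value, ...), one argument or row to a line, values as JSON. play_rows: Moves the arm, as the interface text tells. Its arguments: {"type":"object","properties":{"series":{"type":"array"}},"required":["series"]}

```bash
mkdir -p pics; ls
cat > h.py <<'E'
import numpy as np,cv2
from scipy.spatial.transform import Rotation as Ro
from station import env
def save(name,fn):
    c=env.capture(name); cv2.imwrite('pics/'+fn,cv2.resize(c['color'][:,:,::-1],(800,600),interpolation=cv2.INTER_CUBIC)); return c
def ray(c,u,v):  # native px
    f=192/np.tan(np.radians(c['fovy'])/2)
    d=np.array([(u-c['cx'])/f,(v-c['cy'])/f,1]); R=np.array(c['R']);t=np.array(c['t'])
    return -R.T@t, R.T@d
def atz(c,u,v,z):
    o,d=ray(c,u,v); return o+d*(z-o[2])/d[2]
def proj(c,X):
    f=192/np.tan(np.radians(c['fovy'])/2)
    p=np.array(c['R'])@np.array(X)+np.array(c['t']); return np.array([c['cx']+f*p[0]/p[2],c['cy']+f*p[1]/p[2]])
E
python3 - <<'E'
from h import *
s=env.state();print(s)
for n in('scene','top'):
    c=save(n,n+'.png');print(n,c['fovy'],c['cx'],c['cy'],np.round(c['R'],3).tolist(),c['t'])
import pickle
E
```

```text
pics
{'time_s': 0.0, 'joints': array([ 1.14836908,  0.43518624,  0.02494222,  1.57411793, -0.01157058,
        1.13399428, -0.07509888]), 'joint_velocities': array([ 0.00050093, -0.00036196,  0.0002486 , -0.00043074, -0.00017421,
       -0.0006951 , -0.0006855 ]), 'joint_efforts': array([ 9.55086871e-04, -6.67854381e+01,  9.85185094e-01, -3.14459503e+01,
       -6.06502709e-02,  4.31881472e-02,  2.07177004e-04]), 'ee_pos': array([ 0.19630193, -0.59285356,  0.24475937]), 'ee_rot': array([-3.10002624e+00, -4.99960434e-01,  6.28234222e-04]), 'ft_force': array([ 0.14556244, -0.73246273, -0.28328169]), 'ft_torque': array([-0.02031391, -0.02143888, -0.00580277]), 'grasp_force': 0.0, 'width': 0.09208530308502044}
scene 46.83512682184111 256.4583855081953 200.49168161113187 [[0.002, 1.0, 0.006], [0.561, 0.004, -0.828], [-0.828, 0.005, -0.561]] [ 0.0276475  -0.16764458  1.82407188]
top 53.68227280173655 256.2223009480126 188.5202858697088 [[-0.009, -1.0, -0.006], [-0.993, 0.01, -0.118], [0.118, 0.005, -0.993]] [-0.01479985  0.5398035   1.19539777]
```

View pics/scene.png

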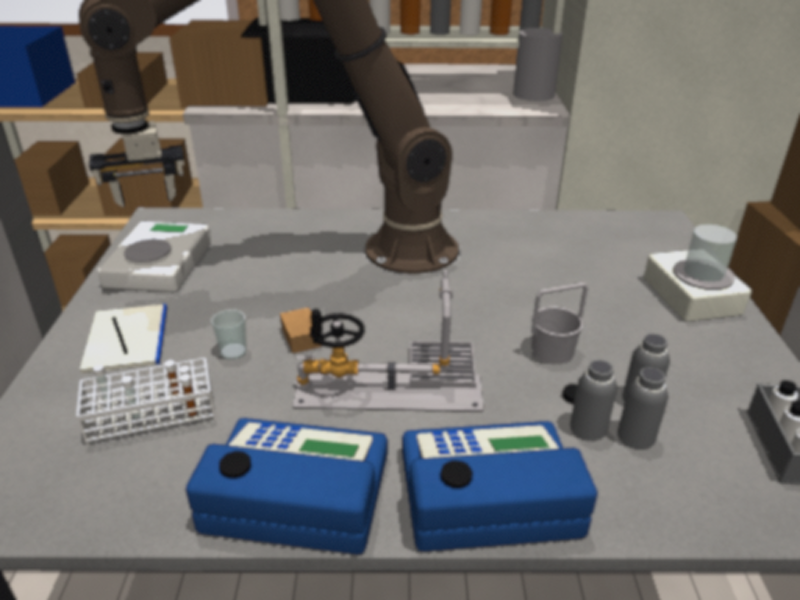

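View pics/top.png

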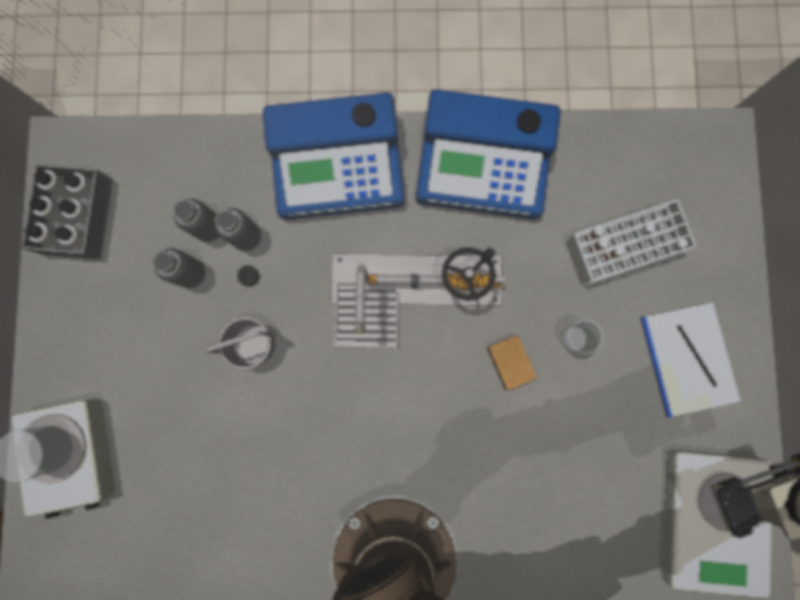

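The scene view has the can at about (556,335), the station at (390,360) and the spinner left of the wheel at (316,322). The top view has the bail from (208,350) to (268,330), the wheel at (469,273), the spinner near (490,253) and the spout at (362,265–330). I'll enlarge those areas in one montage.

Run:
```python
from h import *
t=env.capture('top');s=env.capture('scene')
def crop(c,x,y,w,h,W,H): return cv2.resize(c['color'][y:y+h,x:x+w,::-1],(W,H),interpolation=cv2.INTER_CUBIC)
# top: x 120..330,y 145..235 ; scene: x 180..385,y165..265
a=crop(t,125,150,200,75,800,300); b=crop(s,185,170,200,75,800,300)
cv2.imwrite('pics/m.png',np.vstack([a,b]))
```

```text
(no output)
```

View pics/m.png

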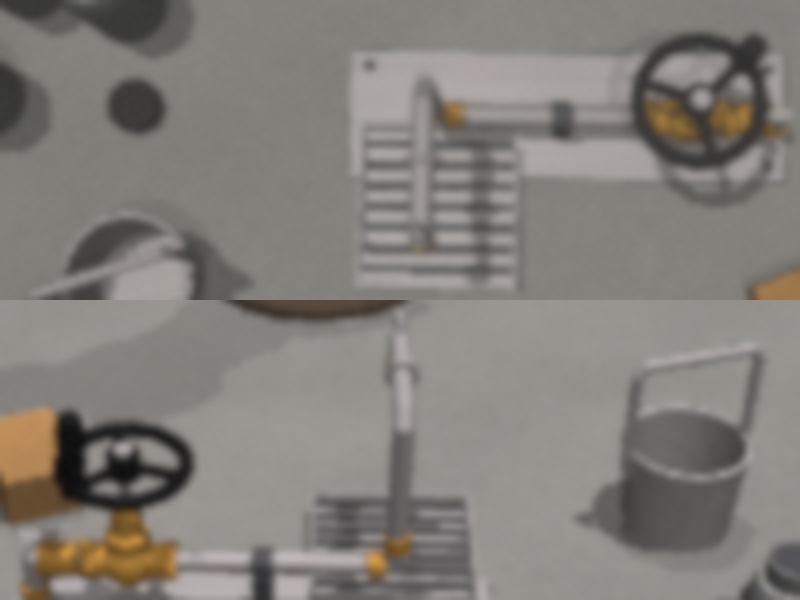

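The montage (4x) shows: top wheel centre (700,100), spinner top (752,45), spout pipe x≈424 from y≈90 to 245, plate corner (352,52). In the scene view the bar runs (640,367) to (760,348).

Run:
```python
from h import *
t=env.capture('top');s=env.capture('scene')
T=lambda u,v,z:np.round(atz(t,125+u/4,150+v/4,z),4)
S=lambda u,v,z:np.round(atz(s,185+u/4,170+(v-300)/4,z),4)
print('wheel',T(700,100.5,.145),S(126,465,.142))
print('spin top',T(752,45,.206),S(70,413,.206))
print('spout ends',T(424,90,.198),T(424,245,.19), S(400,312,.212),S(400,540,.03))
print('plate TL',T(352,52,.006),T(352,178,.006),'TR',T(785,55,.006))
print('bar top',atz(t,133.1,224,.16),atz(t,171.5,211.2,.16))
print('bar scene',S(640,366,.16),S(758,347,.16))
# triangulate via midpoint z
print('can rim scene',S(627,450,.08),S(748,455,.08),S(690,410,.08),S(685,476,.08))
```

```text
wheel [ 0.5646 -0.1499  0.145 ] [ 0.5648 -0.1448  0.142 ]
spin top [ 0.594  -0.1803  0.206 ] [ 0.5933 -0.1783  0.206 ]
spout ends [0.5659 0.0495 0.198 ] [0.4575 0.0503 0.19  ] [0.4655 0.055  0.212 ] [0.5074 0.0604 0.03  ]
plate TL [0.6299 0.1234 0.006 ] [0.5243 0.1229 0.006 ] TR [ 0.6235 -0.237   0.006 ]
bar top [0.42541806 0.33349985 0.16      ] [0.46108115 0.22379238 0.16      ]
bar scene [0.4569 0.2414 0.16  ] [0.4285 0.3382 0.16  ]
can rim scene [0.4548 0.241  0.08  ] [0.461  0.3356 0.08  ] [0.3973 0.3019 0.08  ] [0.4897 0.2804 0.08  ]
```

```bash
cat >> h.py <<'E'
def plan(wps,step=1.0,claw=0,pose=None):
    """wps: list of (xyz, toolx_angle or None); prints rows to reach each, tool kept pointing down"""
    s=env.state(); p=np.array(s['ee_pos']) if pose is None else np.array(pose[0]); R=Ro.from_rotvec(s['ee_rot']).as_matrix()
    for X,ang in wps:
        X=np.array(X,float); x=R[:,0]
        if ang is None: ang=np.arctan2(x[1],x[0])
        G=np.array([[np.cos(ang),np.sin(ang),0],[np.sin(ang),-np.cos(ang),0],[0,0,-1]]).T
        rv=Ro.from_matrix(R.T@G).as_rotvec()/np.radians(6)
        D=X-p; n=int(max(1,np.ceil(max(np.linalg.norm(D)/.05/step,np.abs(rv).max()/1.0)-1e-6)))
        for i in range(n):
            d=R.T@(D/n)/.05
            print({k:round(float(v),2) for k,v in zip(('x','y','z','rx','ry','rz'),[*d,*(rv/n)]) if abs(v)>.004})
            R=R@Ro.from_rotvec(rv/n*np.radians(6)).as_matrix()
        p=X; print('--')
E
python3 - <<'E'
from h import *
plan([((.26,-.5,.40),None),((.45,-.2,.40),.8),((.46,.22,.36),1.87)])
print(np.round(env.capture('wrist')['tool_from_camera'],3),env.capture('wrist')['fovy'])
E
```

```text
{'x': 0.45, 'y': -0.34, 'z': -0.77}
{'x': 0.45, 'y': -0.34, 'z': -0.77}
{'x': 0.45, 'y': -0.34, 'z': -0.77}
{'x': 0.45, 'y': -0.34, 'z': -0.77}
--
{'x': 0.69, 'y': -0.56, 'rz': -0.57}
{'x': 0.72, 'y': -0.52, 'rz': -0.57}
{'x': 0.75, 'y': -0.48, 'rz': -0.57}
{'x': 0.78, 'y': -0.43, 'rz': -0.57}
{'x': 0.8, 'y': -0.38, 'rz': -0.57}
{'x': 0.82, 'y': -0.33, 'rz': -0.57}
{'x': 0.84, 'y': -0.28, 'rz': -0.57}
{'x': 0.86, 'y': -0.23, 'rz': -0.57}
--
{'x': 0.56, 'y': -0.52, 'z': 0.07, 'rz': -0.93}
{'x': 0.61, 'y': -0.46, 'z': 0.07, 'rz': -0.93}
{'x': 0.65, 'y': -0.4, 'z': 0.07, 'rz': -0.93}
{'x': 0.69, 'y': -0.34, 'z': 0.07, 'rz': -0.93}
{'x': 0.72, 'y': -0.27, 'z': 0.07, 'rz': -0.93}
{'x': 0.74, 'y': -0.2, 'z': 0.07, 'rz': -0.93}
{'x': 0.75, 'y': -0.12, 'z': 0.07, 'rz': -0.93}
{'x': 0.76, 'y': -0.05, 'z': 0.07, 'rz': -0.93}
{'x': 0.76, 'y': 0.02, 'z': 0.07, 'rz': -0.93}
{'x': 0.76, 'y': 0.1, 'z': 0.07, 'rz': -0.93}
{'x': 0.74, 'y': 0.17, 'z': 0.07, 'rz': -0.93}
--
[[ 0.001 -0.951 -0.311  0.085]
 [ 1.     0.001  0.001 -0.001]
 [-0.    -0.311  0.951 -0.139]
 [ 0.     0.     0.     1.   ]] 69.58739506589538
```

Request:
play_rows(
  series=[
    {"x": 0.45, "y": -0.34, "z": -0.77},
    {"x": 0.45, "y": -0.34, "z": -0.77},
    {"x": 0.45, "y": -0.34, "z": -0.77},
    {"x": 0.45, "y": -0.34, "z": -0.77},
    {"x": 0.7, "y": -0.56, "rz": -0.57},
    {"x": 0.72, "y": -0.52, "rz": -0.57},
    {"x": 0.75, "y": -0.48, "rz": -0.57},
    {"x": 0.78, "y": -0.43, "rz": -0.57},
  ],
)

```text
schema error: expected keys rx, ry, rz, x, y, z, claw
```

Request:
play_rows(
  series=[
    {"x": 0.8, "y": -0.38, "rz": -0.57},
    {"x": 0.82, "y": -0.33, "rz": -0.57},
    {"x": 0.84, "y": -0.28, "rz": -0.57},
    {"x": 0.86, "y": -0.23, "rz": -0.57},
    {"x": 0.56, "y": -0.52, "z": 0.07, "rz": -0.93},
    {"x": 0.61, "y": -0.46, "z": 0.07, "rz": -0.93},
    {"x": 0.65, "y": -0.4, "z": 0.07, "rz": -0.93},
    {"x": 0.69, "y": -0.34, "z": 0.07, "rz": -0.93},
  ],
)

```text
schema error: expected keys rx, ry, rz, x, y, z, claw
```

Request:
play_rows(
  series=[
    {"x": 0.72, "y": -0.27, "z": 0.07, "rz": -0.93},
    {"x": 0.74, "y": -0.2, "z": 0.07, "rz": -0.93},
    {"x": 0.75, "y": -0.12, "z": 0.07, "rz": -0.93},
    {"x": 0.76, "y": -0.05, "z": 0.07, "rz": -0.93},
    {"x": 0.76, "y": 0.02, "z": 0.07, "rz": -0.93},
    {"x": 0.76, "y": 0.1, "z": 0.07, "rz": -0.93},
    {"x": 0.74, "y": 0.17, "z": 0.07, "rz": -0.93},
    {},
  ],
)

```text
schema error: expected keys rx, ry, rz, x, y, z, claw
```

Request:
play_rows(
  series=[
    {"rx": 0, "ry": 0, "claw": 0, "rz": 0, "x": 0.45, "y": -0.34, "z": -0.77},
    {"rx": 0, "ry": 0, "claw": 0, "rz": 0, "x": 0.45, "y": -0.34, "z": -0.77},
    {"rx": 0, "ry": 0, "claw": 0, "rz": 0, "x": 0.45, "y": -0.34, "z": -0.77},
    {"rx": 0, "ry": 0, "claw": 0, "rz": 0, "x": 0.45, "y": -0.34, "z": -0.77},
    {"rx": 0, "ry": 0, "claw": 0, "x": 0.7, "y": -0.56, "z": 0, "rz": -0.57},
    {"rx": 0, "ry": 0, "claw": 0, "x": 0.72, "y": -0.52, "z": 0, "rz": -0.57},
    {"rx": 0, "ry": 0, "claw": 0, "x": 0.75, "y": -0.48, "z": 0, "rz": -0.57},
    {"rx": 0, "ry": 0, "claw": 0, "x": 0.78, "y": -0.43, "z": 0, "rz": -0.57},
  ],
)

```text
time_s: 1.2
ee_pos: [0.3571, -0.3486, 0.3998]
ee_rot: [3.018, 0.869, 0.0]
ft_force: [0.8, -0.3, 0.8]
width: 0.0922
grasp_force: 0.0
```

Request:
play_rows(
  series=[
    {"rx": 0, "ry": 0, "claw": 0, "x": 0.8, "y": -0.38, "z": 0, "rz": -0.57},
    {"rx": 0, "ry": 0, "claw": 0, "x": 0.82, "y": -0.33, "z": 0, "rz": -0.57},
    {"rx": 0, "ry": 0, "claw": 0, "x": 0.84, "y": -0.28, "z": 0, "rz": -0.57},
    {"rx": 0, "ry": 0, "claw": 0, "x": 0.86, "y": -0.23, "z": 0, "rz": -0.57},
    {"rx": 0, "ry": 0, "claw": 0, "x": 0.56, "y": -0.52, "z": 0.07, "rz": -0.93},
    {"rx": 0, "ry": 0, "claw": 0, "x": 0.61, "y": -0.46, "z": 0.07, "rz": -0.93},
    {"rx": 0, "ry": 0, "claw": 0, "x": 0.65, "y": -0.4, "z": 0.07, "rz": -0.93},
    {"rx": 0, "ry": 0, "claw": 0, "x": 0.69, "y": -0.34, "z": 0.07, "rz": -0.93},
  ],
)

```text
time_s: 2.0
ee_pos: [0.456, -0.0465, 0.3855]
ee_rot: [2.601, 1.762, 0.0]
ft_force: [0.8, 0.1, 0.8]
width: 0.0921
grasp_force: 0.0
```

Request:
play_rows(
  series=[
    {"rx": 0, "ry": 0, "claw": 0, "x": 0.72, "y": -0.27, "z": 0.07, "rz": -0.93},
    {"rx": 0, "ry": 0, "claw": 0, "x": 0.74, "y": -0.2, "z": 0.07, "rz": -0.93},
    {"rx": 0, "ry": 0, "claw": 0, "x": 0.75, "y": -0.12, "z": 0.07, "rz": -0.93},
    {"rx": 0, "ry": 0, "claw": 0, "x": 0.76, "y": -0.05, "z": 0.07, "rz": -0.93},
    {"rx": 0, "ry": 0, "claw": 0, "x": 0.76, "y": 0.02, "z": 0.07, "rz": -0.93},
    {"rx": 0, "ry": 0, "claw": 0, "x": 0.76, "y": 0.1, "z": 0.07, "rz": -0.93},
    {"rx": 0, "ry": 0, "claw": 0, "x": 0.74, "y": 0.17, "z": 0.07, "rz": -0.93},
    {"rx": 0, "ry": 0, "claw": 0, "x": 0, "y": 0, "z": 0, "rz": 0},
  ],
)

```text
time_s: 2.8
ee_pos: [0.4615, 0.2242, 0.3607]
ee_rot: [-1.853, -2.534, -0.003]
ft_force: [0.3, 0.6, -0.1]
width: 0.0917
grasp_force: 0.0
```

```bash
cat >> h.py <<'E'
def wrist(fn):
    s=env.state(); c=env.capture('wrist'); T=np.eye(4); T[:3,:3]=Ro.from_rotvec(s['ee_rot']).as_matrix(); T[:3,3]=s['ee_pos']
    M=np.linalg.inv(T@np.array(c['tool_from_camera'])); c['R']=M[:3,:3]; c['t']=M[:3,3]
    cv2.imwrite('pics/'+fn,cv2.resize(c['color'][:,:,::-1],(800,600),interpolation=cv2.INTER_CUBIC))
    import pickle; pickle.dump(c,open('pics/'+fn[:-4]+'.pkl','wb')); return c
E
python3 - <<'E'
from h import *
c=wrist('w1.png'); print(env.state()['joints'])
E
```

```text
[ 0.03971532  0.25630256 -0.74007968  1.61020858  0.17491095  1.34372601
 -0.42100558]
```

View pics/w1.png

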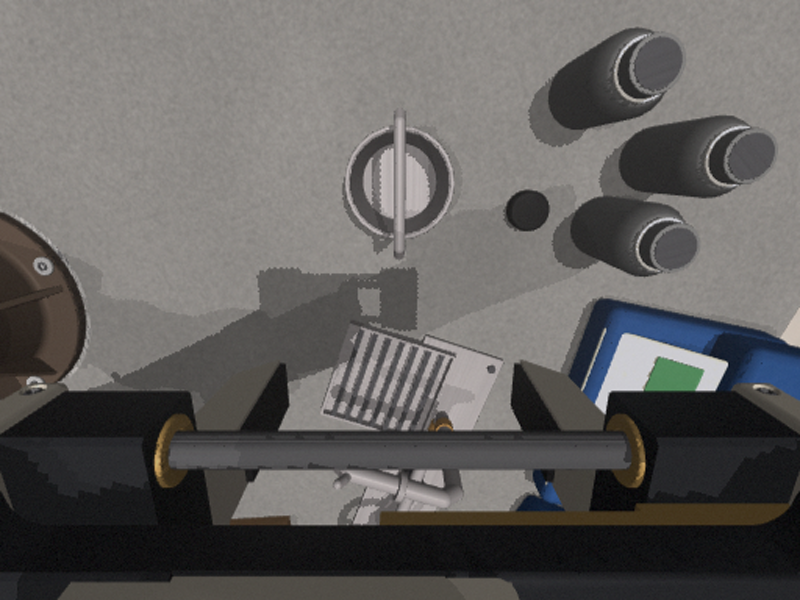

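Wrist view: bar from (400,112) to (399,255), parallel to tool x; the spout shows under the gripper, hook near (342,480), collar near (408,487).

Run:
```python
from h import *
import pickle
c=pickle.load(open('pics/w1.pkl','rb')); k=512/800
W=lambda u,v,z:atz(c,u*k,v*k,z)
a,b=W(400,112,.158),W(399,255,.158); m=(a+b)/2; d=(a-b)/np.linalg.norm(a-b)
print(a,b,m,np.linalg.norm(a-b),'ang',np.arctan2(d[1],d[0]))
print('rim',W(346,185,.08),W(453,185,.08),W(400,127,.08),W(400,240,.08))
print('hook',W(342,480,.212),'collar',W(408,487,.198))
g=m+.030*d; print(g)
plan([((g[0],g[1],.30),np.arctan2(d[1],d[0])),((g[0],g[1],.20),None),((g[0],g[1],.157),None)])
```

```text
[0.42481893 0.34192585 0.158     ] [0.45608422 0.24148895 0.158     ] [0.44045158 0.2917074  0.158     ] 0.1051907223775413 ang 1.872581103438301
rim [0.39311481 0.27512455 0.08      ] [0.48869571 0.30561913 0.08      ] [0.42602122 0.33848282 0.08      ] [0.45706829 0.24136316 0.08      ]
hook [0.46490692 0.06265897 0.212     ] collar [0.52170462 0.06104386 0.198     ]
[0.43153483 0.32035163 0.158     ]
{'x': 0.69, 'z': 0.41, 'ry': -0.0}
{'x': 0.69, 'z': 0.41, 'ry': -0.0}
{'x': 0.69, 'z': 0.41, 'ry': -0.0}
--
{'z': 1.0}
{'z': 1.0}
--
{'z': 0.86}
--
```

Request:
play_rows(
  series=[
    {"rx": 0, "ry": 0, "rz": 0, "claw": 0, "x": 0.68, "y": 0, "z": 0.41},
    {"rx": 0, "ry": 0, "rz": 0, "claw": 0, "x": 0.68, "y": 0, "z": 0.41},
    {"rx": 0, "ry": 0, "rz": 0, "claw": 0, "x": 0.68, "y": 0, "z": 0.41},
    {"rx": 0, "ry": 0, "rz": 0, "claw": 0, "x": 0, "y": 0, "z": 1},
    {"rx": 0, "ry": 0, "rz": 0, "claw": 0, "x": 0, "y": 0, "z": 1},
    {"rx": 0, "ry": 0, "rz": 0, "claw": 0, "x": 0, "y": 0, "z": 0.5},
    {"rx": 0, "ry": 0, "rz": 0, "claw": 0, "x": 0, "y": 0, "z": 0.36},
    {"rx": 0, "ry": 0, "rz": 0, "claw": 0, "x": 0, "y": 0, "z": 0},
  ],
)

```text
time_s: 3.65
ee_pos: [0.4328, 0.314, 0.1543]
ee_rot: [-1.87, -2.524, 0.007]
ft_force: [0.3, -0.4, 0.3]
width: 0.092
grasp_force: 0.0
```

Request:
play_rows(
  series=[
    {"rx": 0, "ry": 0, "rz": 0, "claw": 1, "x": 0, "y": 0, "z": 0},
    {"rx": 0, "ry": 0, "rz": 0, "claw": 1, "x": 0, "y": 0, "z": 0},
    {"rx": 0, "ry": 0, "rz": 0, "claw": 1, "x": 0, "y": 0, "z": 0},
    {"rx": 0, "ry": 0, "rz": 0, "claw": 1, "x": 0, "y": 0, "z": 0},
    {"rx": 0, "ry": 0, "rz": 0, "claw": 1, "x": 0, "y": 0, "z": 0},
    {"rx": 0, "ry": 0, "rz": 0, "claw": 1, "x": 0, "y": 0, "z": 0},
    {"rx": 0, "ry": 0, "rz": 0, "claw": 1, "x": 0, "y": 0, "z": 0},
    {"rx": 0, "ry": 0, "rz": 0, "claw": 1, "x": 0, "y": 0, "z": 0},
  ],
)

```text
time_s: 4.45
ee_pos: [0.4331, 0.3165, 0.1565]
ee_rot: [1.867, 2.526, -0.0]
ft_force: [-0.5, 0.2, -0.4]
width: 0.0324
grasp_force: 0.0
```

Request:
play_rows(
  series=[
    {"rx": 0, "ry": 0, "rz": 0, "claw": 1, "x": 0, "y": 0, "z": 0},
    {"rx": 0, "ry": 0, "rz": 0, "claw": 1, "x": 0, "y": 0, "z": 0},
    {"rx": 0, "ry": 0, "rz": 0, "claw": 1, "x": 0, "y": 0, "z": 0},
    {"rx": 0, "ry": 0, "rz": 0, "claw": 1, "x": 0, "y": 0, "z": 0},
    {"rx": 0, "ry": 0, "rz": 0, "claw": 1, "x": 0, "y": 0, "z": 0},
    {"rx": 0, "ry": 0, "rz": 0, "claw": 1, "x": 0, "y": 0, "z": -0.2},
    {"rx": 0, "ry": 0, "rz": 0, "claw": 1, "x": 0, "y": 0, "z": -0.3},
    {"rx": 0, "ry": 0, "rz": 0, "claw": 1, "x": 0, "y": 0, "z": 0},
  ],
)

```text
time_s: 5.25
ee_pos: [0.4338, 0.3174, 0.1835]
ee_rot: [1.867, 2.526, 0.004]
ft_force: [1.1, 0.5, -2.7]
width: 0.0076
grasp_force: 30.0
```

Run:
```python
from h import *
plan([((.415,.24,.228),1.56),((.408,.083,.228),None)],step=.7)
```

```text
{'x': -0.46, 'y': -0.27, 'z': -0.3, 'rx': 0.01, 'ry': -0.0, 'rz': 0.98}
{'x': -0.48, 'y': -0.22, 'z': -0.3, 'rx': 0.01, 'ry': -0.0, 'rz': 0.98}
{'x': -0.5, 'y': -0.17, 'z': -0.3, 'rx': 0.01, 'ry': -0.0, 'rz': 0.98}
--
{'x': -0.63, 'y': -0.02}
{'x': -0.63, 'y': -0.02}
{'x': -0.63, 'y': -0.02}
{'x': -0.63, 'y': -0.02}
{'x': -0.63, 'y': -0.02}
--
```

Request:
play_rows(
  series=[
    {"rx": 0, "ry": 0, "rz": 0.98, "claw": 1, "x": -0.46, "y": -0.27, "z": -0.3},
    {"rx": 0, "ry": 0, "rz": 0.98, "claw": 1, "x": -0.48, "y": -0.22, "z": -0.3},
    {"rx": 0, "ry": 0, "rz": 0.98, "claw": 1, "x": -0.5, "y": -0.17, "z": -0.3},
    {"rx": 0, "ry": 0, "rz": 0, "claw": 1, "x": -0.6, "y": -0.02, "z": 0},
    {"rx": 0, "ry": 0, "rz": 0, "claw": 1, "x": -0.6, "y": -0.02, "z": 0},
    {"rx": 0, "ry": 0, "rz": 0, "claw": 1, "x": -0.5, "y": -0.03, "z": 0},
    {"rx": 0, "ry": 0, "rz": 0, "claw": 1, "x": -0.4, "y": -0.04, "z": 0},
    {"rx": 0, "ry": 0, "rz": 0, "claw": 1, "x": 0, "y": 0, "z": 0},
  ],
)

```text
time_s: 6.05
ee_pos: [0.4077, 0.131, 0.2261]
ee_rot: [2.236, 2.205, -0.004]
ft_force: [0.9, -0.9, -2.7]
width: 0.0079
grasp_force: 30.0
```

Run:
```python
from h import *
c=wrist('w2.png'); s=env.capture('scene'); st=env.state();print(st['ee_pos'],st['ft_force'],st['ft_torque'])
a=cv2.imread('pics/w2.png'); a=cv2.resize(a,(480,360))
b=cv2.resize(s['color'][140:260,185:345,::-1],(800,600),interpolation=cv2.INTER_CUBIC)
cv2.imwrite('pics/s2.png',b)
```

```text
[0.40816937 0.13420016 0.22649372] [ 0.68248236  0.69125861 -2.86362999] [ 0.13609933 -0.07439562 -0.01577281]
```

View pics/w2.png

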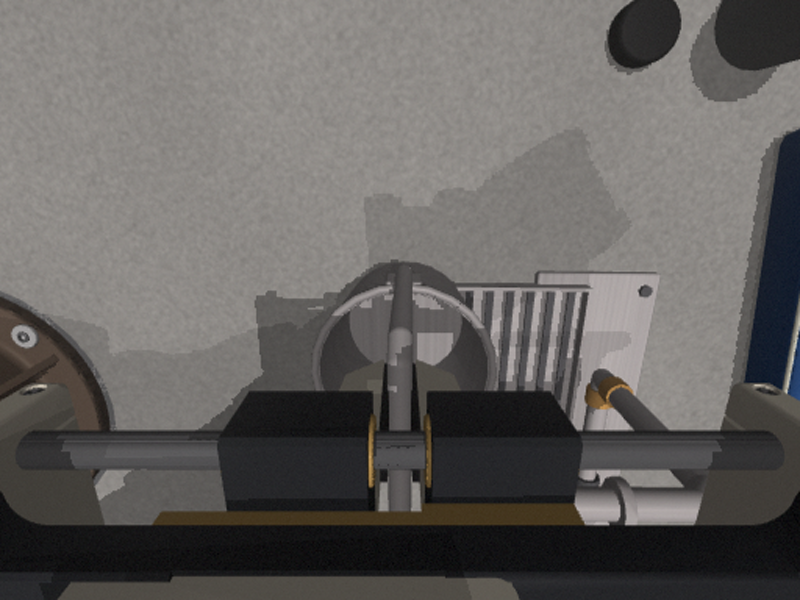

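View pics/s2.png

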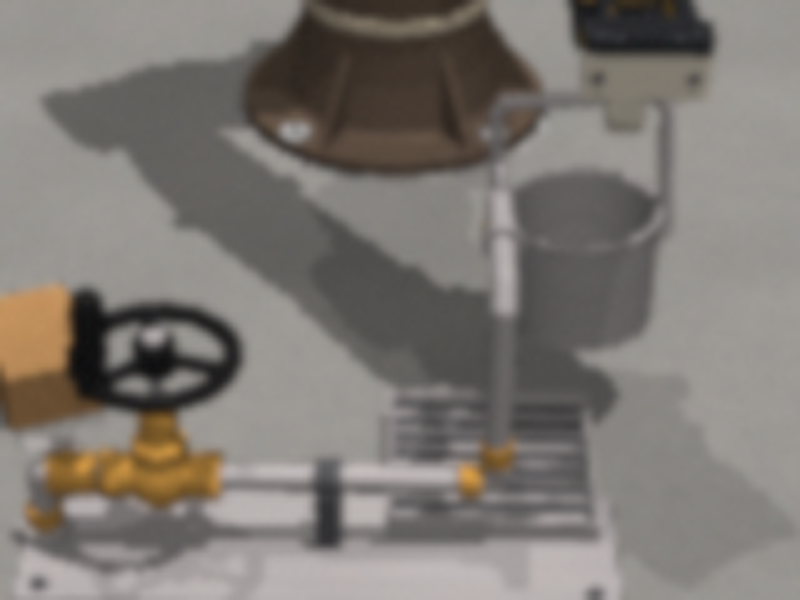

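The can hangs level. In the wrist view the spout runs along v≈504 with its collar at (622,503), while the scene crop puts the grip about 28 mm off the bar's middle.

Run:
```python
from h import *
import pickle
c=pickle.load(open('pics/w2.pkl','rb')); k=512/800
W=lambda u,v,z:np.round(atz(c,u*k,v*k,z),4)
print('pipe left,right',W(590,504,.19),W(680,504,.19),'collar',W(622,503,.19),'screw',W(645,291,.006),'gold',W(603,392,.03),'plateTR',W(657,273,.006))
s=env.capture('scene'); S=lambda u,v,z:np.round(atz(s,185+u/5,140+v/5,z),4)
print('pipe',S(503,215,.2),S(507,300,.2),S(500,400,.1),'collar?',S(503,238,.19),S(517,222,.2))
print('bar',S(500,98,.228),S(665,105,.228),'grip',S(625,115,.228))
print('seat guess px',(proj(s,(.4965,.052,.198))-[185,140])*5,(proj(s,(.4655,.052,.212))-[185,140])*5,(proj(s,(.566,.052,.198))-[185,140])*5)
```

```text
pipe left,right [0.5027 0.0535 0.19  ] [0.5479 0.053  0.19  ] collar [0.5187 0.0539 0.19  ] screw [0.62   0.1103 0.006 ] gold [0.5843 0.0259 0.03  ] plateTR [0.6276 0.1262 0.006 ]
pipe [0.5025 0.0552 0.2   ] [0.5913 0.0524 0.2   ] [0.5492 0.0551 0.1   ] collar? [0.5118 0.0551 0.19  ] [0.5102 0.0629 0.2   ]
bar [0.4121 0.0573 0.228 ] [0.42   0.1573 0.228 ] grip [0.4326 0.1316 0.228 ]
seat guess px [496.84377166 212.46219126] [494.99816747 165.01896469] [503.5629449  277.71966152]
```

Request:
play_rows(
  series=[
    {"rx": 0, "ry": 0, "rz": 0, "claw": 1, "x": -0.4, "y": 0, "z": 0},
    {"rx": 0, "ry": 0, "rz": 0, "claw": 1, "x": -0.4, "y": 0, "z": 0},
    {"rx": 0, "ry": 0, "rz": 0, "claw": 1, "x": -0.27, "y": 0, "z": 0},
    {"rx": 0, "ry": 0, "rz": 0, "claw": 1, "x": 0, "y": 0, "z": 0},
    {"rx": 0, "ry": 0, "rz": 0, "claw": 1, "x": 0, "y": 0.2, "z": 0},
    {"rx": 0, "ry": 0, "rz": 0, "claw": 1, "x": 0, "y": 0.3, "z": 0},
    {"rx": 0, "ry": 0, "rz": 0, "claw": 1, "x": 0, "y": 0, "z": 0},
    {"rx": 0, "ry": 0, "rz": 0, "claw": 1, "x": 0, "y": 0, "z": 0},
  ],
)

```text
time_s: 7.0
ee_pos: [0.4332, 0.0814, 0.2263]
ee_rot: [-2.231, -2.21, -0.0]
ft_force: [-0.9, -0.4, -1.9]
width: 0.0077
grasp_force: 30.0
```

Run:
```python
from h import *
s=env.capture('scene'); st=env.state();print(st['ee_pos'],st['ft_force'])
b=cv2.resize(s['color'][140:230,225:345,::-1],(800,600),interpolation=cv2.INTER_CUBIC)
cv2.imwrite('pics/s3.png',b)
```

```text
[0.43260461 0.08121741 0.226249  ] [ 0.15209683 -0.20287381 -2.63815679]
```

View pics/s3.png

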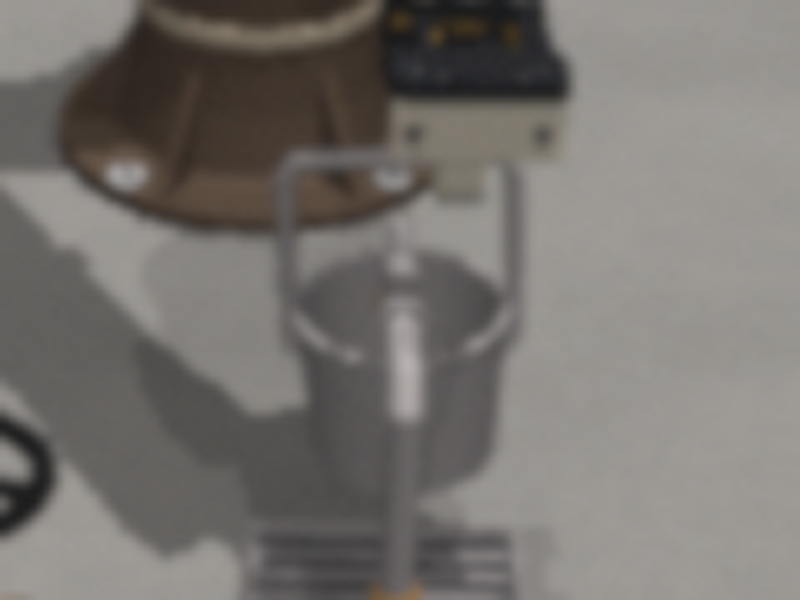

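Request:
play_rows(
  series=[
    {"rx": 0, "ry": 0, "rz": 0, "claw": 1, "x": 0, "y": 0.3, "z": 0},
    {"rx": 0, "ry": 0, "rz": 0, "claw": 1, "x": 0, "y": 0.4, "z": 0},
    {"rx": 0, "ry": 0, "rz": 0, "claw": 1, "x": 0, "y": 0.35, "z": 0},
    {"rx": 0, "ry": 0, "rz": 0, "claw": 1, "x": 0, "y": 0.24, "z": 0},
    {"rx": 0, "ry": 0, "rz": 0, "claw": 1, "x": 0, "y": 0, "z": 0},
    {"rx": 0, "ry": 0, "rz": 0, "claw": 1, "x": 0, "y": 0, "z": 0.2},
    {"rx": 0, "ry": 0, "rz": 0, "claw": 1, "x": 0, "y": 0, "z": 0.2},
    {"rx": 0, "ry": 0, "rz": 0, "claw": 1, "x": 0, "y": 0, "z": 0},
  ],
)

```text
time_s: 7.85
ee_pos: [0.4953, 0.0794, 0.2047]
ee_rot: [-2.231, -2.209, 0.005]
ft_force: [-1.2, -0.5, -3.1]
width: 0.0076
grasp_force: 30.0
```

Request:
play_rows(
  series=[
    {"rx": 0, "ry": 0, "rz": 0, "claw": 1, "x": 0, "y": 0, "z": 0.04},
    {"rx": 0, "ry": 0, "rz": 0, "claw": 1, "x": 0, "y": 0, "z": 0},
    {"rx": 0, "ry": 0, "rz": 0, "claw": 1, "x": 0, "y": 0, "z": 0},
  ],
)

```text
time_s: 8.15
ee_pos: [0.4971, 0.0799, 0.2047]
ee_rot: [2.233, 2.21, 0.0]
ft_force: [0.8, 0.2, -2.3]
width: 0.0079
grasp_force: 30.0
```

Request:
play_rows(
  series=[
    {"rx": 0, "ry": 0, "rz": 0, "claw": 1, "x": 0, "y": 0, "z": 0.06},
    {"rx": 0, "ry": 0, "rz": 0, "claw": 1, "x": 0, "y": 0, "z": 0},
    {"rx": 0, "ry": 0, "rz": 0, "claw": 1, "x": 0, "y": 0, "z": 0},
  ],
)

```text
time_s: 8.45
ee_pos: [0.4973, 0.0799, 0.2017]
ee_rot: [2.233, 2.21, 0.0]
ft_force: [0.9, -0.1, -0.7]
width: 0.0079
grasp_force: 30.0
```

Request:
play_rows(
  series=[
    {"rx": 0, "ry": 0, "rz": 0, "claw": 1, "x": 0, "y": 0, "z": 0.04},
    {"rx": 0, "ry": 0, "rz": 0, "claw": 1, "x": 0, "y": 0, "z": 0},
    {"rx": 0, "ry": 0, "rz": 0, "claw": 1, "x": 0, "y": 0, "z": 0},
  ],
)

```text
time_s: 8.75
ee_pos: [0.4975, 0.0801, 0.2002]
ee_rot: [2.232, 2.21, 0.001]
ft_force: [-1.1, -0.2, 6.9]
width: 0.008
grasp_force: 30.0
```

Request:
play_rows(
  series=[
    {"rx": 0, "ry": 0, "rz": 0, "claw": 1, "x": 0, "y": 0, "z": -0.02},
    {"rx": 0, "ry": 0, "rz": 0, "claw": 0.8, "x": 0, "y": 0, "z": 0},
    {"rx": 0, "ry": 0, "rz": 0, "claw": 0.6, "x": 0, "y": 0, "z": 0},
    {"rx": 0, "ry": 0, "rz": 0, "claw": 0.6, "x": 0, "y": 0, "z": 0},
    {"rx": 0, "ry": 0, "rz": 0, "claw": 0.6, "x": 0, "y": 0, "z": 0},
    {"rx": 0, "ry": 0, "rz": 0, "claw": 0.6, "x": 0, "y": 0, "z": 0},
    {"rx": 0, "ry": 0, "rz": 0, "claw": 0.6, "x": 0, "y": 0, "z": 0},
    {"rx": 0, "ry": 0, "rz": 0, "claw": 0.6, "x": 0, "y": 0, "z": 0},
  ],
)

```text
time_s: 9.55
ee_pos: [0.4971, 0.0798, 0.2005]
ee_rot: [2.233, 2.21, -0.0]
ft_force: [0.6, -0.1, -0.2]
width: 0.0369
grasp_force: 0.0
```

Request:
play_rows(
  series=[
    {"rx": 0, "ry": 0, "rz": 0, "claw": 0.6, "x": 0, "y": 0, "z": -0.2},
    {"rx": 0, "ry": 0, "rz": 0, "claw": 0.6, "x": 0, "y": 0, "z": -0.4},
    {"rx": 0, "ry": 0, "rz": 0, "claw": 0.5, "x": 0, "y": 0, "z": -0.6},
    {"rx": 0, "ry": 0, "rz": 0, "claw": 0.4, "x": 0, "y": 0, "z": -1},
    {"rx": 0, "ry": 0, "rz": 0, "claw": 0.4, "x": 0, "y": 0, "z": -0.5},
    {"rx": 0, "ry": 0, "rz": 0, "claw": 0.4, "x": 0, "y": 0, "z": 0},
  ],
)

```text
time_s: 10.15
ee_pos: [0.4987, 0.0808, 0.3402]
ee_rot: [2.229, 2.207, 0.009]
ft_force: [1.3, 0.2, 0.0]
width: 0.0547
grasp_force: 0.0
```

Run:
```python
from h import *
s=env.capture('scene'); st=env.state();print(st['ee_pos'],st['ee_rot'],st['ft_force'],st['width'])
c=wrist('w4.png')
b=cv2.resize(s['color'][155:245,185:345,::-1],(800,450),interpolation=cv2.INTER_CUBIC)
w=cv2.resize(c['color'][:,:,::-1],(800,600)) 
cv2.imwrite('pics/s4.png',np.vstack([cv2.resize(b,(533,300)),cv2.resize(c['color'][184:384,:,::-1],(533,300))[:300]]))
```

```text
[0.49788652 0.08033928 0.33784552] [2.23082987 2.20833651 0.00525272] [ 1.01878716 -0.60739425 -1.00557365] 0.05497634961502
```

View pics/s4.png

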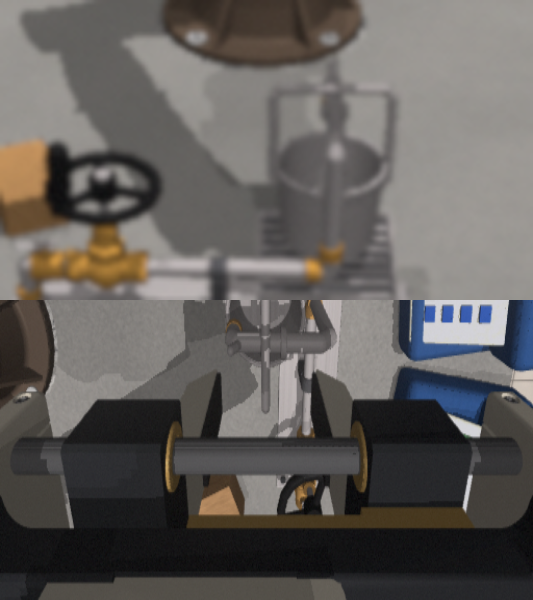

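Released: the bar lies across the spout between hook (233,341) and collar (280,341), and the can is level. Next I'll look at the wheel from close up.

Request:
play_rows(
  series=[
    {"rx": 0, "ry": 0, "rz": 0, "claw": 0.3, "x": -0.8, "y": 0.18, "z": 0},
    {"rx": 0, "ry": 0, "rz": 0, "claw": 0.3, "x": -0.85, "y": 0.2, "z": 0},
    {"rx": 0, "ry": 0, "rz": 0, "claw": 0.3, "x": -0.85, "y": 0.2, "z": 0},
    {"rx": 0, "ry": 0, "rz": 0, "claw": 0.3, "x": -0.85, "y": 0.2, "z": 0},
    {"rx": 0, "ry": 0, "rz": 0, "claw": 0.3, "x": -0.85, "y": 0.2, "z": 0},
    {"rx": 0, "ry": 0, "rz": 0, "claw": 0.3, "x": -0.85, "y": 0.2, "z": 0},
    {"rx": 0, "ry": 0, "rz": 0, "claw": 0.3, "x": -0.85, "y": 0.2, "z": 0},
    {"rx": 0, "ry": 0, "rz": 0, "claw": 0.3, "x": 0, "y": 0, "z": 0},
  ],
)

```text
time_s: 11.05
ee_pos: [0.5619, -0.2235, 0.3327]
ee_rot: [-2.242, -2.199, 0.007]
ft_force: [-0.3, 0.1, 0.6]
width: 0.0642
grasp_force: 0.0
```

Run:
```python
from h import *
st=env.state();print(st['ee_pos'],st['ee_rot'])
c=wrist('w5.png')
```

```text
[ 0.56192105 -0.22350651  0.3327413 ] [-2.24163495 -2.19890659  0.00670221]
```

View pics/w5.png

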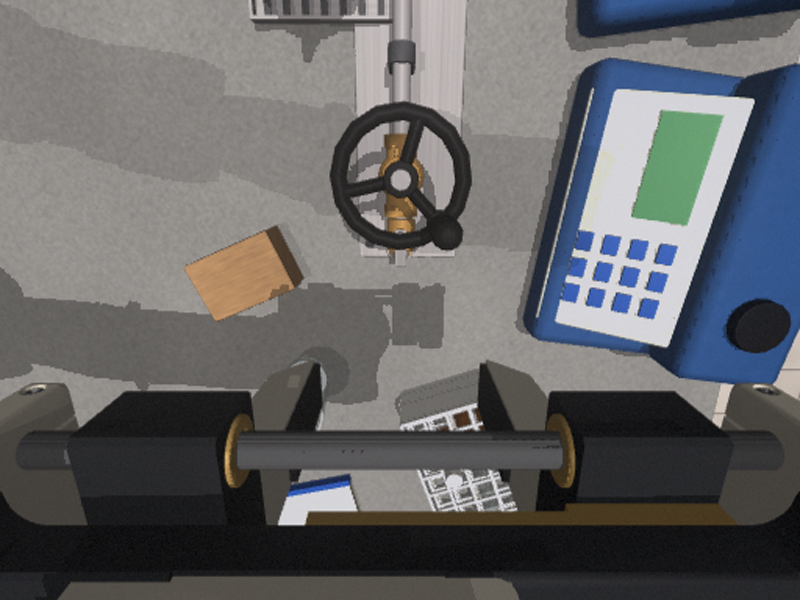

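The wrist view shows the wheel rim spanning u 331–470, v 102–250 (hub (401,180)), and the spinner's top at (447,232).

Run:
```python
from h import *
import pickle
c=pickle.load(open('pics/w5.pkl','rb')); k=512/800
W=lambda u,v,z:atz(c,u*k,v*k,z)
e=[W(331,176,.142),W(470,176,.142),W(400,102,.142),W(400,250,.142)]
ctr=np.array([(e[0][0]+e[1][0])/2,(e[2][1]+e[3][1])/2]); print('wheel',ctr,e[1]-e[0],e[2]-e[3], 'hub',W(401,180,.152))
s=W(448,232,.204); d=s[:2]-ctr; print('spin',s,np.linalg.norm(d),np.degrees(np.arctan2(d[1],d[0])))
for a in(-40,-45,-50): print(a,proj(c,(ctr[0]+.044*np.cos(np.radians(a)),ctr[1]+.044*np.sin(np.radians(a)),.204))/k)
g=ctr+d/np.linalg.norm(d)*.044; print(g)
plan([((*g,.26),1.56),((*g,.186),None)])
```

```text
wheel [ 0.56357124 -0.14812177] [ 0.10166968 -0.00185387  0.        ] [0.00184139 0.10387818 0.        ] hub [ 0.56393137 -0.14796408  0.152     ]
spin [ 0.59248268 -0.17768254  0.204     ] 0.041348648664092505 -45.63624722313811
-40 [455.81590661 229.78100297]
-45 [451.51738649 234.45479179]
-50 [446.87258484 238.7225424 ]
[ 0.59433653 -0.17957803]
{'x': 0.4, 'y': 0.32, 'z': 0.73, 'rx': -0.02, 'rz': -0.02}
{'x': 0.4, 'y': 0.32, 'z': 0.73, 'rx': -0.02, 'rz': -0.02}
--
{'z': 0.74}
{'z': 0.74}
--
```

Request:
play_rows(
  series=[
    {"rx": 0, "ry": 0, "rz": 0, "claw": 0.3, "x": 0.4, "y": 0.31, "z": 0.73},
    {"rx": 0, "ry": 0, "rz": 0, "claw": 0.3, "x": 0.4, "y": 0.31, "z": 0.73},
    {"rx": 0, "ry": 0, "rz": 0, "claw": 0.3, "x": 0.08, "y": 0, "z": 0},
    {"rx": 0, "ry": 0, "rz": 0, "claw": 0.3, "x": 0, "y": 0, "z": 0.6},
    {"rx": 0, "ry": 0, "rz": 0, "claw": 0.3, "x": 0, "y": 0, "z": 0.5},
    {"rx": 0, "ry": 0, "rz": 0, "claw": 0.3, "x": 0, "y": 0, "z": 0.36},
    {"rx": 0, "ry": 0, "rz": 0, "claw": 0.3, "x": 0, "y": 0, "z": 0},
  ],
)

```text
time_s: 11.8
ee_pos: [0.5925, -0.1713, 0.1874]
ee_rot: [-2.228, -2.208, 0.004]
ft_force: [-0.2, 0.3, -0.3]
width: 0.0644
grasp_force: 0.0
```

Request:
play_rows(
  series=[
    {"rx": 0, "ry": 0, "rz": 0, "claw": 0.3, "x": -0.16, "y": 0.02, "z": 0},
    {"rx": 0, "ry": 0, "rz": 0, "claw": 0.3, "x": 0, "y": 0, "z": 0},
    {"rx": 0, "ry": 0, "rz": 0, "claw": 0.3, "x": 0, "y": 0, "z": 0},
  ],
)

```text
time_s: 12.1
ee_pos: [0.596, -0.1807, 0.1909]
ee_rot: [2.232, 2.208, 0.001]
ft_force: [-0.4, -0.8, 1.4]
width: 0.0642
grasp_force: 0.0
```

Request:
play_rows(
  series=[
    {"rx": 0, "ry": 0, "rz": 0, "claw": 1, "x": 0.02, "y": -0.03, "z": 0.1},
    {"rx": 0, "ry": 0, "rz": 0, "claw": 1, "x": 0, "y": 0, "z": 0},
    {"rx": 0, "ry": 0, "rz": 0, "claw": 1, "x": 0, "y": 0, "z": 0},
    {"rx": 0, "ry": 0, "rz": 0, "claw": 1, "x": 0, "y": 0, "z": 0},
    {"rx": 0, "ry": 0, "rz": 0, "claw": 1, "x": 0, "y": 0, "z": 0},
    {"rx": 0, "ry": 0, "rz": 0, "claw": 1, "x": 0, "y": 0, "z": 0},
    {"rx": 0, "ry": 0, "rz": 0, "claw": 1, "x": 0, "y": 0, "z": 0},
    {"rx": 0, "ry": 0, "rz": 0, "claw": 1, "x": 0, "y": 0, "z": 0},
  ],
)

```text
time_s: 12.9
ee_pos: [0.5936, -0.1791, 0.1845]
ee_rot: [-2.232, -2.21, 0.001]
ft_force: [-2.8, 0.6, 1.6]
width: 0.0202
grasp_force: 30.0
```

```bash
cat >> h.py <<'E'
C=np.array([.5637,-.1481])
def arc(a0,a1,n,c=C,r=.044):
    """rows (world deg) tool x/y shifts from current orientation, along arc"""
    R=Ro.from_rotvec(env.state()['ee_rot']).as_matrix()
    A=np.radians(np.linspace(a0,a1,n+1)); P=np.c_[np.cos(A),np.sin(A),0*A]*r
    for d in np.diff(P,axis=0): print(np.round((R.T@d)[:2]/.05,2))
def now(c=C):
    s=env.state(); d=s['ee_pos'][:2]-c; print(s['time_s'],np.round(s['ee_pos'],4),'r',np.linalg.norm(d).round(4),'ang',np.degrees(np.arctan2(d[1],d[0])).round(2),np.round(s['ft_force'],1),s['width'],s['grasp_force'])
E
python3 -c "
from h import *
now(); arc(-45,-205,8); print(Ro.from_rotvec(env.state()['ee_rot']).as_matrix().round(3))"
```

```text
12.9 [ 0.5936 -0.1791  0.1845] r 0.0431 ang -45.95 [-2.8  0.6  1.6] 0.020193743292146904 30.00024139881134
[-0.18 -0.25]
[-0.08 -0.29]
[ 0.02 -0.3 ]
[ 0.13 -0.28]
[ 0.21 -0.22]
[ 0.28 -0.13]
[ 0.3  -0.03]
[0.3  0.08]
[[ 0.01   1.    -0.001]
 [ 1.    -0.01   0.   ]
 [ 0.    -0.001 -1.   ]]
```

Request:
play_rows(
  series=[
    {"rx": 0, "ry": 0, "rz": 0, "claw": 1, "x": -0.18, "y": -0.25, "z": 0},
    {"rx": 0, "ry": 0, "rz": 0, "claw": 1, "x": -0.08, "y": -0.29, "z": 0},
    {"rx": 0, "ry": 0, "rz": 0, "claw": 1, "x": 0.02, "y": -0.3, "z": 0},
    {"rx": 0, "ry": 0, "rz": 0, "claw": 1, "x": 0.13, "y": -0.28, "z": 0},
    {"rx": 0, "ry": 0, "rz": 0, "claw": 1, "x": 0, "y": 0, "z": 0},
    {"rx": 0, "ry": 0, "rz": 0, "claw": 1, "x": 0, "y": 0, "z": 0},
  ],
)

```text
time_s: 13.5
ee_pos: [0.538, -0.1831, 0.1845]
ee_rot: [-2.231, -2.211, -0.001]
ft_force: [0.7, 4.4, -1.3]
width: 0.0203
grasp_force: 30.0
```

```bash
python3 -c "
from h import *
now()"
```

```text
13.5 [ 0.538  -0.1831  0.1845] r 0.0435 ang -126.25 [ 0.7  4.4 -1.3] 0.02030801986785061 29.99986231327057
```

```bash
python3 -c "
from h import *
arc(-125.5,-285,8);print();arc(-285,-345,4)"
```

```text
[ 0.22 -0.22]
[ 0.28 -0.13]
[ 0.3  -0.03]
[0.29 0.08]
[0.25 0.17]
[0.18 0.25]
[0.08 0.29]
[-0.02  0.3 ]

[-0.09  0.21]
[-0.14  0.18]
[-0.18  0.14]
[-0.21  0.09]
```

Request:
play_rows(
  series=[
    {"rx": 0, "ry": 0, "rz": 0, "claw": 1, "x": 0.22, "y": -0.22, "z": 0},
    {"rx": 0, "ry": 0, "rz": 0, "claw": 1, "x": 0.28, "y": -0.13, "z": 0},
    {"rx": 0, "ry": 0, "rz": 0, "claw": 1, "x": 0.3, "y": -0.03, "z": 0},
    {"rx": 0, "ry": 0, "rz": 0, "claw": 1, "x": 0.29, "y": 0.08, "z": 0},
    {"rx": 0, "ry": 0, "rz": 0, "claw": 1, "x": 0.25, "y": 0.17, "z": 0},
    {"rx": 0, "ry": 0, "rz": 0, "claw": 1, "x": 0.18, "y": 0.25, "z": 0},
    {"rx": 0, "ry": 0, "rz": 0, "claw": 1, "x": 0, "y": 0, "z": 0},
    {"rx": 0, "ry": 0, "rz": 0, "claw": 1, "x": 0, "y": 0, "z": 0},
  ],
)

```text
time_s: 14.3
ee_pos: [0.5464, -0.1065, 0.1846]
ee_rot: [-2.231, -2.212, -0.003]
ft_force: [1.3, 1.6, -0.7]
width: 0.0202
grasp_force: 30.0
```

```bash
python3 -c "
from h import *
now()"
```

```text
14.3 [ 0.5464 -0.1065  0.1846] r 0.0451 ang 112.61 [ 1.3  1.6 -0.7] 0.0201903233672047 29.999826550483704
```

```bash
python3 -c "
from h import *
from scipy.optimize import least_squares
P=np.array([(.5936,-.1791),(.538,-.1831),(.5464,-.1065)])
print(least_squares(lambda q:np.r_[np.hypot(*(P-q).T)-.044],C).x)
arc(112.5,12.5,5)"
```

```text
[ 0.56334802 -0.14712633]
[0.07 0.3 ]
[-0.04  0.3 ]
[-0.14  0.27]
[-0.22  0.21]
[-0.28  0.12]
```

Request:
play_rows(
  series=[
    {"rx": 0, "ry": 0, "rz": 0, "claw": 1, "x": 0.07, "y": 0.3, "z": 0},
    {"rx": 0, "ry": 0, "rz": 0, "claw": 1, "x": -0.04, "y": 0.3, "z": 0},
    {"rx": 0, "ry": 0, "rz": 0, "claw": 1, "x": -0.14, "y": 0.27, "z": 0},
    {"rx": 0, "ry": 0, "rz": 0, "claw": 1, "x": -0.22, "y": 0.21, "z": 0},
    {"rx": 0, "ry": 0, "rz": 0, "claw": 1, "x": -0.2, "y": 0.08, "z": 0},
    {"rx": 0, "ry": 0, "rz": 0, "claw": 1, "x": 0, "y": 0, "z": 0},
    {"rx": 0, "ry": 0, "rz": 0, "claw": 1, "x": 0, "y": 0, "z": 0},
  ],
)

```text
time_s: 15.0
ee_pos: [0.6053, -0.1347, 0.1848]
ee_rot: [2.231, 2.208, 0.007]
ft_force: [11.7, 1.6, -7.5]
width: 0.0202
grasp_force: 30.0
```

```bash
sed -i 's/^C=.*/C=np.array([.5634,-.1471])/' h.py; python3 -c "
from h import *
now()"
```

```text
15.0 [ 0.6053 -0.1347  0.1848] r 0.0436 ang 16.46 [11.7  1.6 -7.5] 0.020239479637010668 29.996675848960876
```

Request:
play_rows(
  series=[
    {"rx": 0, "ry": 0, "rz": 0, "claw": 1, "x": -0.1, "y": 0.06, "z": 0},
    {"rx": 0, "ry": 0, "rz": 0, "claw": 1, "x": -0.1, "y": 0.02, "z": 0},
    {"rx": 0, "ry": 0, "rz": 0, "claw": 1, "x": 0, "y": 0, "z": 0},
    {"rx": 0, "ry": 0, "rz": 0, "claw": 1, "x": 0, "y": 0, "z": 0},
  ],
)

```text
time_s: 15.4
ee_pos: [0.6072, -0.1458, 0.1846]
ee_rot: [2.232, 2.208, 0.002]
ft_force: [6.3, 0.3, -3.6]
width: 0.0202
grasp_force: 30.0
```

```bash
python3 -c "
from h import *
now()"
```

```text
15.4 [ 0.6072 -0.1458  0.1846] r 0.0438 ang 1.71 [ 6.3  0.3 -3.6] 0.020235180044257714 29.99870091676712
```

Request:
play_rows(
  series=[
    {"rx": 0, "ry": 0, "rz": 0, "claw": 1, "x": -0.04, "y": 0.04, "z": 0},
    {"rx": 0, "ry": 0, "rz": 0, "claw": 1, "x": 0, "y": 0, "z": 0},
    {"rx": 0, "ry": 0, "rz": 0, "claw": 1, "x": 0, "y": 0, "z": 0},
  ],
)

```text
time_s: 15.7
ee_pos: [0.6075, -0.1476, 0.1845]
ee_rot: [-2.233, -2.209, 0.002]
ft_force: [-3.4, 0.1, 1.6]
width: 0.0203
grasp_force: 30.0
```

Request:
play_rows(
  series=[
    {"rx": 0, "ry": 0, "rz": 0, "claw": 1, "x": -0.04, "y": 0, "z": 0},
    {"rx": 0, "ry": 0, "rz": 0, "claw": 1, "x": 0, "y": 0, "z": 0},
    {"rx": 0, "ry": 0, "rz": 0, "claw": 1, "x": 0, "y": 0, "z": 0},
  ],
)

```text
time_s: 16.0
ee_pos: [0.6075, -0.1482, 0.1845]
ee_rot: [-2.23, -2.21, 0.0]
ft_force: [-4.3, 4.3, 3.8]
width: 0.0205
grasp_force: 30.0
```

Request:
play_rows(
  series=[
    {"rx": 0, "ry": 0, "rz": 0, "claw": 1, "x": -0.04, "y": 0, "z": 0},
    {"rx": 0, "ry": 0, "rz": 0, "claw": 1, "x": 0, "y": 0, "z": 0},
    {"rx": 0, "ry": 0, "rz": 0, "claw": 1, "x": 0, "y": 0, "z": 0},
  ],
)

```text
time_s: 16.3
ee_pos: [0.6075, -0.1484, 0.1845]
ee_rot: [-2.228, -2.21, -0.002]
ft_force: [-4.5, 9.1, 5.4]
width: 0.0204
grasp_force: 30.0
```

Request:
play_rows(
  series=[
    {"rx": 0, "ry": 0, "rz": 0, "claw": 1, "x": -0.06, "y": 0, "z": 0},
    {"rx": 0, "ry": 0, "rz": 0, "claw": 1, "x": 0, "y": 0, "z": 0},
    {"rx": 0, "ry": 0, "rz": 0, "claw": 1, "x": 0, "y": 0, "z": 0},
    {"rx": 0, "ry": 0, "rz": 0, "claw": 1, "x": 0.1, "y": 0, "z": 0},
    {"rx": 0, "ry": 0, "rz": 0, "claw": 1, "x": 0, "y": 0, "z": 0},
    {"rx": 0, "ry": 0, "rz": 0, "claw": 1, "x": 0, "y": 0, "z": 0},
  ],
)

```text
time_s: 16.9
ee_pos: [0.6075, -0.1483, 0.1845]
ee_rot: [-2.23, -2.21, 0.001]
ft_force: [-5.1, 4.8, 3.7]
width: 0.0202
grasp_force: 30.0
```

```bash
python3 -c "
from h import *
now(); arc(0,160,8)"
```

```text
16.9 [ 0.6075 -0.1483  0.1845] r 0.0442 ang -1.5 [-5.1  4.8  3.7] 0.020236877668961196 30.001409947872162
[ 0.3  -0.06]
[ 0.26 -0.16]
[ 0.19 -0.24]
[ 0.1  -0.29]
[-0.   -0.31]
[-0.11 -0.29]
[-0.2  -0.23]
[-0.27 -0.15]
```

Request:
play_rows(
  series=[
    {"rx": 0, "ry": 0, "rz": 0, "claw": 1, "x": 0.33, "y": -0.07, "z": 0},
    {"rx": 0, "ry": 0, "rz": 0, "claw": 1, "x": 0.26, "y": -0.16, "z": 0},
    {"rx": 0, "ry": 0, "rz": 0, "claw": 1, "x": 0.19, "y": -0.24, "z": 0},
    {"rx": 0, "ry": 0, "rz": 0, "claw": 1, "x": 0.1, "y": -0.29, "z": 0},
    {"rx": 0, "ry": 0, "rz": 0, "claw": 1, "x": 0, "y": -0.31, "z": 0},
    {"rx": 0, "ry": 0, "rz": 0, "claw": 1, "x": -0.11, "y": -0.29, "z": 0},
    {"rx": 0, "ry": 0, "rz": 0, "claw": 1, "x": -0.2, "y": -0.23, "z": 0},
    {"rx": 0, "ry": 0, "rz": 0, "claw": 1, "x": 0, "y": 0, "z": 0},
  ],
)

```text
time_s: 17.7
ee_pos: [0.5273, -0.1221, 0.1845]
ee_rot: [-2.235, -2.207, 0.004]
ft_force: [-4.1, 0.9, 3.0]
width: 0.0201
grasp_force: 30.0
```

```bash
python3 -c "
from h import *
now(); arc(140,300,8)"
```

```text
17.7 [ 0.5273 -0.1221  0.1845] r 0.0439 ang 145.27 [-4.1  0.9  3. ] 0.02010257925481562 30.000085830688477
[-0.27 -0.15]
[-0.3  -0.05]
[-0.3   0.06]
[-0.26  0.16]
[-0.19  0.24]
[-0.1   0.29]
[0.   0.31]
[0.11 0.29]
```

Request:
play_rows(
  series=[
    {"rx": 0, "ry": 0, "rz": 0, "claw": 1, "x": -0.27, "y": -0.15, "z": 0},
    {"rx": 0, "ry": 0, "rz": 0, "claw": 1, "x": -0.3, "y": -0.05, "z": 0},
    {"rx": 0, "ry": 0, "rz": 0, "claw": 1, "x": -0.3, "y": 0.06, "z": 0},
    {"rx": 0, "ry": 0, "rz": 0, "claw": 1, "x": -0.26, "y": 0.16, "z": 0},
    {"rx": 0, "ry": 0, "rz": 0, "claw": 1, "x": -0.19, "y": 0.24, "z": 0},
    {"rx": 0, "ry": 0, "rz": 0, "claw": 1, "x": -0.1, "y": 0.29, "z": 0},
    {"rx": 0, "ry": 0, "rz": 0, "claw": 1, "x": 0, "y": 0.31, "z": 0},
    {"rx": 0, "ry": 0, "rz": 0, "claw": 1, "x": 0, "y": 0, "z": 0},
  ],
)

```text
time_s: 18.5
ee_pos: [0.5734, -0.1902, 0.1845]
ee_rot: [-2.231, -2.211, -0.004]
ft_force: [0.5, 7.4, 2.3]
width: 0.0203
grasp_force: 30.0
```

```bash
python3 -c "
from h import *
now(); arc(280,420,7)"
```

```text
18.5 [ 0.5734 -0.1902  0.1845] r 0.0442 ang -76.87 [0.5 7.4 2.3] 0.020316728182250672 30.000474750995636
[0.11 0.29]
[0.2  0.23]
[0.27 0.15]
[0.3  0.05]
[ 0.3  -0.06]
[ 0.26 -0.16]
[ 0.19 -0.24]
```

Request:
play_rows(
  series=[
    {"rx": 0, "ry": 0, "rz": 0, "claw": 1, "x": 0.14, "y": 0.29, "z": 0},
    {"rx": 0, "ry": 0, "rz": 0, "claw": 1, "x": 0.2, "y": 0.23, "z": 0},
    {"rx": 0, "ry": 0, "rz": 0, "claw": 1, "x": 0.27, "y": 0.15, "z": 0},
    {"rx": 0, "ry": 0, "rz": 0, "claw": 1, "x": 0.3, "y": 0.05, "z": 0},
    {"rx": 0, "ry": 0, "rz": 0, "claw": 1, "x": 0.3, "y": -0.06, "z": 0},
    {"rx": 0, "ry": 0, "rz": 0, "claw": 1, "x": 0.26, "y": -0.16, "z": 0},
    {"rx": 0, "ry": 0, "rz": 0, "claw": 1, "x": 0.19, "y": -0.24, "z": 0},
    {"rx": 0, "ry": 0, "rz": 0, "claw": 1, "x": 0, "y": 0, "z": 0},
  ],
)

```text
time_s: 19.3
ee_pos: [0.5835, -0.1078, 0.1845]
ee_rot: [-2.231, -2.21, 0.002]
ft_force: [-1.9, 0.6, -0.7]
width: 0.0201
grasp_force: 30.0
```

```bash
python3 -c "
from h import *
now(); arc(60,200,7)"
```

```text
19.3 [ 0.5835 -0.1078  0.1845] r 0.0441 ang 62.92 [-1.9  0.6 -0.7] 0.020092058125903953 30.00012069940567
[ 0.1  -0.29]
[-0.   -0.31]
[-0.11 -0.29]
[-0.2  -0.23]
[-0.27 -0.15]
[-0.3  -0.05]
[-0.3   0.06]
```

Now 360+63°. Continuing.

Request:
play_rows(
  series=[
    {"rx": 0, "ry": 0, "rz": 0, "claw": 1, "x": 0.1, "y": -0.29, "z": 0},
    {"rx": 0, "ry": 0, "rz": 0, "claw": 1, "x": 0, "y": -0.31, "z": 0},
    {"rx": 0, "ry": 0, "rz": 0, "claw": 1, "x": -0.11, "y": -0.29, "z": 0},
    {"rx": 0, "ry": 0, "rz": 0, "claw": 1, "x": -0.2, "y": -0.23, "z": 0},
    {"rx": 0, "ry": 0, "rz": 0, "claw": 1, "x": -0.27, "y": -0.15, "z": 0},
    {"rx": 0, "ry": 0, "rz": 0, "claw": 1, "x": -0.3, "y": -0.05, "z": 0},
    {"rx": 0, "ry": 0, "rz": 0, "claw": 1, "x": -0.3, "y": 0.06, "z": 0},
    {"rx": 0, "ry": 0, "rz": 0, "claw": 1, "x": 0, "y": 0, "z": 0},
  ],
)

```text
time_s: 20.1
ee_pos: [0.5228, -0.1642, 0.1846]
ee_rot: [2.234, 2.206, 0.002]
ft_force: [4.3, -0.2, -2.6]
width: 0.0205
grasp_force: 30.0
```

```bash
python3 -c "
from h import *
now(); arc(202,302,5); print(); arc(302,347,3)"
```

```text
20.1 [ 0.5228 -0.1642  0.1846] r 0.0441 ang -157.19 [ 4.3 -0.2 -2.6] 0.020457653822216097 29.999110400676727
[-0.26  0.17]
[-0.19  0.24]
[-0.09  0.29]
[0.01 0.31]
[0.12 0.28]

[0.15 0.18]
[0.19 0.13]
[0.22 0.08]
```

Request:
play_rows(
  series=[
    {"rx": 0, "ry": 0, "rz": 0, "claw": 1, "x": -0.26, "y": 0.18, "z": 0},
    {"rx": 0, "ry": 0, "rz": 0, "claw": 1, "x": -0.18, "y": 0.24, "z": 0},
    {"rx": 0, "ry": 0, "rz": 0, "claw": 1, "x": -0.09, "y": 0.29, "z": 0},
    {"rx": 0, "ry": 0, "rz": 0, "claw": 1, "x": 0.01, "y": 0.31, "z": 0},
    {"rx": 0, "ry": 0, "rz": 0, "claw": 1, "x": 0.12, "y": 0.28, "z": 0},
    {"rx": 0, "ry": 0, "rz": 0, "claw": 1, "x": 0.15, "y": 0.18, "z": 0},
    {"rx": 0, "ry": 0, "rz": 0, "claw": 1, "x": 0, "y": 0, "z": 0},
    {"rx": 0, "ry": 0, "rz": 0, "claw": 1, "x": 0, "y": 0, "z": 0},
  ],
)

```text
time_s: 20.9
ee_pos: [0.5971, -0.1749, 0.1846]
ee_rot: [2.23, 2.21, 0.003]
ft_force: [5.9, -2.6, -2.5]
width: 0.0201
grasp_force: 30.0
```

```bash
python3 -c "
from h import *
now(); "
```

```text
20.9 [ 0.5971 -0.1749  0.1846] r 0.0437 ang -39.54 [ 5.9 -2.6 -2.5] 0.02012371033435972 29.998899400234222
```

Request:
play_rows(
  series=[
    {"rx": 0, "ry": 0, "rz": 0, "claw": 1, "x": 0.13, "y": 0.12, "z": 0},
    {"rx": 0, "ry": 0, "rz": 0, "claw": 1, "x": 0.15, "y": 0.07, "z": 0},
    {"rx": 0, "ry": 0, "rz": 0, "claw": 1, "x": 0.1, "y": 0.03, "z": 0},
    {"rx": 0, "ry": 0, "rz": 0, "claw": 1, "x": 0.05, "y": 0.02, "z": 0},
    {"rx": 0, "ry": 0, "rz": 0, "claw": 1, "x": 0, "y": 0, "z": 0},
    {"rx": 0, "ry": 0, "rz": 0, "claw": 1, "x": 0, "y": 0, "z": 0},
  ],
)

```text
time_s: 21.5
ee_pos: [0.6072, -0.1524, 0.1845]
ee_rot: [-2.23, -2.21, -0.0]
ft_force: [-4.2, 2.5, 4.6]
width: 0.02
grasp_force: 30.0
```

```bash
python3 -c "
from h import *
now(); "
```

```text
21.5 [ 0.6072 -0.1524  0.1845] r 0.0441 ang -6.9 [-4.2  2.5  4.6] 0.02001568423426534 30.00155746936798
```

Request:
play_rows(
  series=[
    {"rx": 0, "ry": 0, "rz": 0, "claw": 1, "x": 0.05, "y": 0, "z": 0},
    {"rx": 0, "ry": 0, "rz": 0, "claw": 1, "x": 0.03, "y": 0, "z": 0},
    {"rx": 0, "ry": 0, "rz": 0, "claw": 1, "x": 0, "y": 0, "z": 0},
    {"rx": 0, "ry": 0, "rz": 0, "claw": 1, "x": 0, "y": 0, "z": 0},
    {"rx": 0, "ry": 0, "rz": 0, "claw": 1, "x": 0, "y": 0, "z": 0},
  ],
)

```text
time_s: 22.0
ee_pos: [0.6074, -0.1499, 0.1845]
ee_rot: [-2.233, -2.21, 0.001]
ft_force: [-5.7, -0.7, 5.1]
width: 0.02
grasp_force: 30.0
```

Request:
play_rows(
  series=[
    {"rx": 0, "ry": 0, "rz": 0, "claw": 1, "x": 0.03, "y": -0.02, "z": 0},
    {"rx": 0, "ry": 0, "rz": 0, "claw": 1, "x": 0, "y": 0, "z": 0},
    {"rx": 0, "ry": 0, "rz": 0, "claw": 1, "x": 0, "y": 0, "z": 0},
    {"rx": 0, "ry": 0, "rz": 0, "claw": 1, "x": 0, "y": 0, "z": 0},
  ],
)

```text
time_s: 22.4
ee_pos: [0.6073, -0.1483, 0.1846]
ee_rot: [2.232, 2.21, 0.001]
ft_force: [1.9, -2.7, -0.9]
width: 0.0204
grasp_force: 30.0
```

Run:
```python
from h import *
save('scene','end.png'); now();
```

```text
22.45 [ 0.6073 -0.1483  0.1846] r 0.0439 ang -1.63 [ 1.1 -2.1 -0.2] 0.020380872442418912 29.999947249889374
```

View pics/end.png

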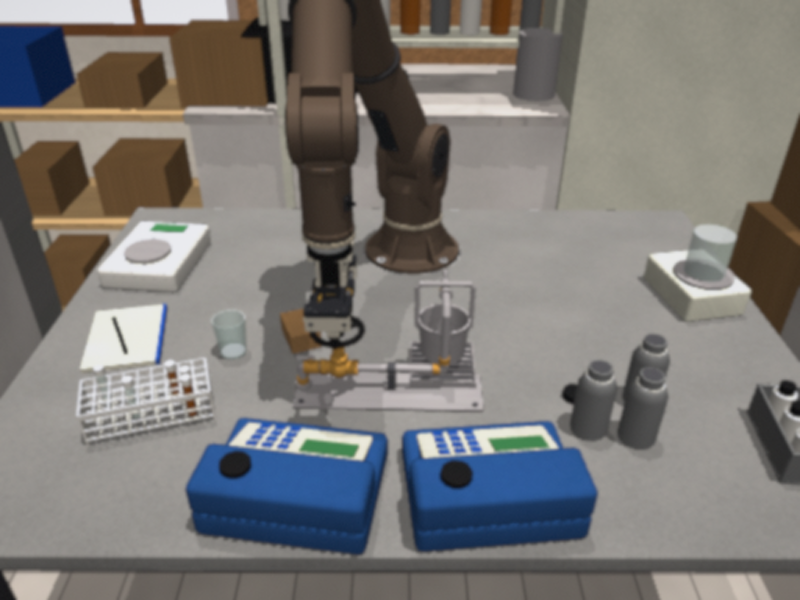

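The can hangs on the spout at (445,315), the gripper holds the spinner at (330,315), and the other things on the bench haven't moved. Handing in.

```bash
python3 -c "
from station import env
print(env.close_job())"
```

```text
the job is handed in; nothing more can be done
None
```

The job is handed in at 22.5 s: the can hangs free on the spout, and the valve was closed to its stop, then backed off two turns (within about 0.3° by the arm's measured position). The gripper still holds the handle, and nothing else on the bench appears to have moved in the last picture.

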